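Slide the green glass strip out over the board's edge to its snap line

TASK

Three strips of mosaic glass lie on the wooden cutting board. Slide the green one, keeping it flat on the board and never lifting it, straight out over the board's metal-trimmed edge until the white line across it lies right above that edge, with the strip square to the edge, so that its free end can be taken hold of. Let go of it there, and leave the amber and the black strip where they are.

Things in the scene. Friction and masses are not known exactly. Their poses are not given: they have to be found in the camera images.
- board: Wooden cutting board, fixed, 340 mm (its x) by 280 mm (its y), 36 mm high. Origin at the centre of its underside, on the table; z up. The metal-trimmed edge is the straight +y edge (on the robot's left), 140 mm from the origin, parallel to its x; a thin bright strip on the top face runs along it. The board may stand turned by a few degrees.
- green_glass: Loose flat green glass strip, 45 mm wide (its x), 110 long (its y), 6 thick, about 75 g, on the board. Origin: centre of its underside; z up. A white line crosses its top (along x) 20 mm from the origin towards +y, 35 mm from its +y end, which points to the metal-trimmed edge, within about 10 degrees. Slides easily when pushed at its rear (-y) end; tips off if the line goes 20 mm past the edge.
- amber_glass: Amber-brown glass strip of the same size, with a white line as well, lying beside it on the board; not to be moved. Origin and axes as for the green one.
- black_glass: Black glass strip of the same size, with a white line as well, lying on the board; not to be moved. Origin and axes as for the green one. The three strips lie side by side in any order, about 105 mm from centre to centre.
Not all that is in view belongs to the job. What is meant by the green_glass is not blue or yellow, and is the larger of those in its own colour.

How it is judged (in metres and radians):
At the end, for the whole second after the job is handed in: The green strip lies flat and at rest on the board, released, its white line within 13 mm of the metal-trimmed edge (so that about 35 mm of it overhangs), its length square to that edge within about 11 degrees; the amber and black strips are where they were (y of green_glass in the frame of board between 0.107 and 0.133 m and angle between the y axis of green_glass and the y axis of board, either way round below 0.19 rad and angle between green_glass's own z axis and vertical below 0.05 rad and height (world z) of green_glass between 0.032 and 0.04 m and linear speed of green_glass below 0.01 m/s); the robot touches nothing.
It fails at once if the green strip is lifted more than 12 mm off the board (height (world z) of green_glass above 0.048 m).
It fails at once if the amber strip is moved by more than 15 mm (distance of amber_glass from where it was at the start of the episode above 0.015 m).
It fails at once if the black strip is moved by more than 15 mm (distance of black_glass from where it was at the start of the episode above 0.015 m).
It also fails if it takes over 35 s, if anything falls off the work surface, if the arm or the gripper's body presses on something with over 40 N, if the wrist force passes 120 N, or if a joint passes its speed limit or range.

ROBOT

A 7-joint arm with a two-finger parallel gripper is mounted at the origin on the work surface. World frame = base frame: x ahead of the robot, y to its left, z up, the work surface at z = 0. Lengths are in mm, angles in rad, forces in N, time in s.
With the tool pointing down it reaches from about 400 to 925 mm from the base axis. Payload 4.1 kg.
Tool frame: the origin (TCP) lies midway between the tips of the shut fingers; the grasp point (between the pads) lies ctrl.tcp_to_grasp behind it (ctrl.tcp_to_grasp is the distance from the TCP to the grasp point, in mm); z points along the fingers, y is the line along which they close (so a half turn about z gives the same grasp; the last joint's range is limited). The gripper opens to 85 mm and grips with 20 to 120 N. Pads are 22 mm wide; open, the fingers measure 114 mm over their backs; the gripper's body (76 mm by 85 mm) begins 54 mm behind the grasp point. The pads swing forward as they close: fully open they stand 13 mm farther back than shut.
Start: joints at [1.233, 0.398, 0.045, 1.537, -0.019, 1.207, -0.051], TCP at [153.785, -631.583, 211.147] pointing down, gripper open.
Joint ranges: [-2.82, 2.82], [-0.49, 2.23], [-1.37, 1.46], [0, 2.46], [-1.36, 4.5], [0.23, 2], [-2.94, 2.94]. Speed limits (rad/s): [2.57, 2.57, 3.14, 3.14, 3.14, 3.14, 3.14].

INTERFACE

Orientations are given as a unit quaternion [x, y, z, w].
In Python, from workcell import ctrl gives the robot as it stands.
- The arm moves only by the tool send_rows, never from a script. Its argument "moves" is a list of rows, each a list of 3 entries, a list of its own where there are three numbers: the finger opening in mm, from 0 to 85.4, then the shift along the tool's x, y, z in mm, then the turn, a rotation vector about the tool's x, y, z in degrees. A call has exactly 8 rows; each row shifts and turns the commanded pose from where the row before left it, along the tool's axes as they then stand; what a row does not reach is not made up. A row lasts 1/10 s, in which the tool goes at most 50 mm and 8.59 degrees, less where a joint would pass 70% of its speed; a pose out of reach is approached as far as the arm can. A call with a gripper value outside its range is refused whole. The fingers move at their own pace and stop on an object; the grip force is fixed at half the most. Time passes only in rows, so rows that do not move let the fingers close, or fill a call up. It gives the time, the measured TCP pose, the force, the opening and the grip force at its end, in the units of the state.
- ctrl.state(): the state, without advancing time (a new reading comes with each control period).
- ctrl.capture(name): name is "scene" or "top"; returns a dict with "image" (384x512x3 uint8, red, green, blue), "range_z" (384x512 float32, mm along the optical axis (not along the pixel's ray), 0 where there is no reading), "fx", "fy", "cx", "cy" (pixels), "k1" (the pictures are not rectified: a ray, as slopes to the right and down, at radius r is drawn at 1 + k1 r^2 times it, then the intrinsics apply), "extrinsics" (4x4, takes a point from camera to world coordinates). Camera axes: x right, y down, z forward; pixel columns grow to the right and rows downward; lengths in mm; the calibration is good to about 2 mm. A picture is of the moment at which its call begins.
- ctrl.hand_in(): hands the job in; it is judged then, once.
The state is a dict: "clock": time; "joints": joint angles; "joint_vel": joint speeds; "joint_efforts": joint torques, N m; "ee_pos": TCP position; "eef_rot": TCP orientation; "force": force on the tool from outside, world axes, zero at the start; "torque": the same for the moment, N m; "opening": finger opening in mm; "grip_force": force on a finger pad.
Only numpy, scipy, OpenCV 4.12 (cv2) and the standard library are available. Lean on these libraries where they do the work, as an engineer would, in place of code of your own. Each camera call takes 0.05 s, during which the arm holds its last target. There are 200 camera calls.

## Working session

There is one attempt and no reset: what is moved stays moved. The work goes in short steps, Python scripts to look and compute and a tool call to move; the robot and the scene stay as the last step left them, time stands still between calls to the robot, and variables do not carry over. Pictures are saved under pics/ and viewed, at most 10 in all, crops included, and the job is handed in when it is done.

Besides the shell and the picture viewer there is one more tool, called after "Emit:" as name(argument=value, ...) on one line, values as JSON. send_rows: Moves the arm, as the interface text tells. Its arguments: {"type":"object","properties":{"moves":{"type":"array"}},"required":["moves"]}

```bash
mkdir -p pics; ls
python3 - <<'E'
from workcell import ctrl
import cv2, numpy as np
s=ctrl.state(); print(s); print(ctrl.tcp_to_grasp)
ims=[]
for n in("top","scene"):
    c=ctrl.capture(n); np.savez(n+".npz",**c)
    cv2.imwrite(f"pics/{n}0.png",c["image"][:,:,::-1]); print(n,c["fx"],c["cx"],c["cy"],c["k1"],np.round(c["extrinsics"],3).tolist())
E
```

```text
pics
{'clock': 0.0, 'joints': array([ 1.23300106,  0.39919974,  0.04501367,  1.53789922, -0.01871597,
        1.20689292, -0.05070941]), 'joint_vel': array([ 0.00034211, -0.00200614,  0.00149216,  0.00075644, -0.00040035,
        0.0010857 , -0.00111492]), 'joint_efforts': array([-1.34990905e-04, -4.75126898e+01,  1.36448164e+00, -2.54223168e+01,
        1.13433291e-02,  9.26084700e-03,  1.12537145e-05]), 'ee_pos': array([ 153.61922298, -630.88319025,  210.04954054]), 'eef_rot': array([ 9.92873215e-01,  1.19171310e-01, -1.74335398e-04, -9.73436553e-04]), 'force': array([-0.33254142,  0.97953623, -0.00869146]), 'torque': array([-0.00801514, -0.02296238,  0.00071529]), 'grip_force': 0.0, 'opening': 85.3243611490225}
18.700000000000003
top 453.53317162224636 261.67840560730133 187.63131239584027 -0.17604947297636614 [[-0.004, -0.996, 0.093, 446.19], [-0.999, 0.001, -0.036, 52.333], [0.036, -0.093, -0.995, 858.872], [0.0, 0.0, 0.0, 1.0]]
scene 439.82947397554227 261.47684463083095 197.61504243304222 -0.16899514363856932 [[-0.247, 0.61, -0.753, 1116.749], [0.969, 0.16, -0.188, 196.01], [0.006, -0.776, -0.631, 573.56], [0.0, 0.0, 0.0, 1.0]]
```

View pics/top0.png

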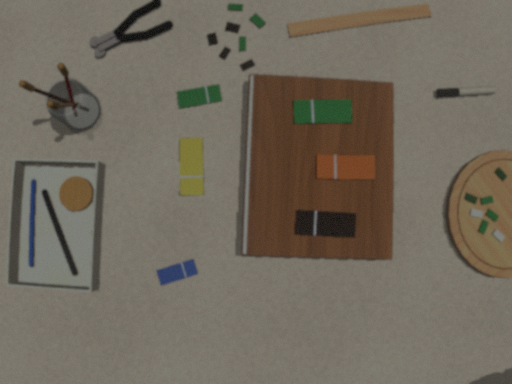

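View pics/scene0.png

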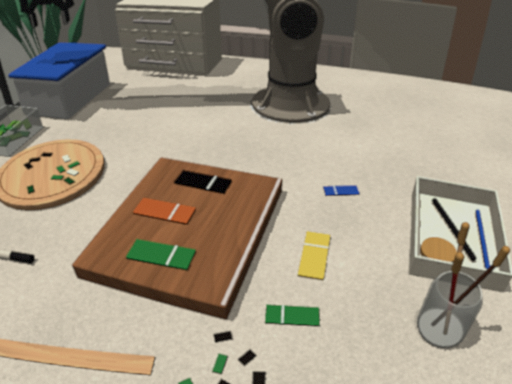

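Things that could be taken for the green strip in the top view: the strip on the board (322,111), the smaller green piece on the table (199,96), and green chips (235,7), (257,20), (242,44), (487,200). By the description it is the large one on the board.

```bash
cat > h.py <<'E'
import numpy as np, cv2
def K(c): return np.array([[c["fx"],0,c["cx"]],[0,c["fy"],c["cy"]],[0,0,1]],float), np.array([float(c["k1"]),0,0,0,0])
def cast(c,px,z):
    k,d=K(c); E=c["extrinsics"]
    u=cv2.undistortPointsIter(np.array(px,float).reshape(-1,1,2),k,d,None,None,(3,50,1e-10)).reshape(-1,2)
    r=np.c_[u,np.ones(len(u))]@E[:3,:3].T
    return E[:3,3]+r*((z-E[2,3])/r[:,2])[:,None]
def fit(xy):  # minAreaRect on world points: centre, long, short, angle of length from +y (deg, ccw)
    (cx,cy),(w,h),_=r=cv2.minAreaRect(np.float32(xy)); b=cv2.boxPoints(r)
    e=[b[1]-b[0],b[2]-b[1]]; e=max(e,key=np.linalg.norm); e=e*np.sign(e[1])
    return np.round([cx,cy,max(w,h),min(w,h),np.degrees(np.arctan2(-e[0],e[1]))],1)
def blob(m,minA=150):
    n,l,s,ce=cv2.connectedComponentsWithStats(m.astype(np.uint8))
    return [(s[i,4],ce[i].round(),l==i) for i in range(1,n) if s[i,4]>minA]
def edge(mask):  # outline contour at pixel borders
    m=cv2.resize(mask.astype(np.uint8),None,fx=4,fy=4,interpolation=cv2.INTER_NEAREST)
    p=max(cv2.findContours(m,cv2.RETR_EXTERNAL,cv2.CHAIN_APPROX_NONE)[0],key=len).reshape(-1,2)
    return (p+.5)/4-.5
def green(im):
    h=cv2.cvtColor(im,cv2.COLOR_RGB2HSV); return (h[...,0]>50)&(h[...,0]<85)&(h[...,1]>110)
E
cat > meas.py <<'E'
from h import *
def run(c,name):
    im=c["image"]; h=cv2.cvtColor(im,cv2.COLOR_RGB2HSV); H,S,V=[h[...,i].astype(int) for i in range(3)]
    white=(S<75)&(V>100)
    m=green(im)
    m=cv2.morphologyEx(m.astype(np.uint8),cv2.MORPH_CLOSE,np.ones((9,9)))
    for a,ce,b in sorted(blob(m),key=lambda t:-t[0])[:3]:
        print(name,"green",a,ce,fit(cast(c,edge(b),42)))
        w=b&~green(im); q=np.argwhere(w)[:,::-1]
        if len(q): print("  line",len(q),q.mean(0),cast(c,[q.mean(0)],42).round(1))
if __name__=="__main__":
    for n in("top","scene"):
        c=dict(np.load(n+".npz")); run(c,n)
        im=c["image"]; h=cv2.cvtColor(im,cv2.COLOR_RGB2HSV); H,S,V=[h[...,i].astype(int) for i in range(3)]
        w=((H<18)|(H>172))&(S>70)&(V<150)
        a,ce,b=max(blob(cv2.morphologyEx(w.astype(np.uint8),cv2.MORPH_OPEN,np.ones((3,3)))),key=lambda t:t[0])
        print("board",a,ce,fit(cast(c,edge(b),36)))
        if n=="top":
            for nm,mm in(("orange",(H<14)&(S>170)&(V>140)),("black",V<45)):
                for a,ce,b in sorted(blob(mm,300),key=lambda t:-t[0])[:3]: print(nm,a,ce,fit(cast(c,edge(b),42)))
            g=c["range_z"]; k,d=K(c)
            for u,v in((335,112),(345,140),(222,200)):
                uu=cv2.undistortPoints(np.array([[[u,v]]],float),k,d)[0,0]; p=c["extrinsics"]@np.r_[uu*g[v,u],g[v,u],1]; print("z",u,v,p[:3].round(1))
            cv2.imwrite("pics/crop.png",cv2.resize(im[65:265,170:410,::-1],None,fx=3,fy=3))
            print(im[180,240:256].tolist())
E
python3 meas.py
```

```text
Traceback (most recent call last):
  File "meas.py", line 13, in <module>
    c=dict(np.load(n+".npz")); run(c,n)
                               ~~~^^^^^
  File "meas.py", line 8, in run
    print(name,"green",a,ce,fit(cast(c,edge(b),42)))
                            ~~~^^^^^^^^^^^^^^^^^^^^
  File "h.py", line 9, in fit
    (cx,cy),(w,h),_=r=cv2.minAreaRect(np.float32(xy)); b=cv2.boxPoints(r)
                      ~~~~~~~~~~~~~~~^^^^^^^^^^^^^^^^
cv2.error: OpenCV(4.12.0) /io/opencv/modules/imgproc/src/convhull.cpp:143: error: (-215:Assertion failed) total >= 0 && (depth == CV_32F || depth == CV_32S) in function 'convexHull'
```

```bash
sed -i 's/np.float32(xy)/np.ascontiguousarray(xy[:,:2],np.float32)/' h.py; python3 meas.py
```

```text
top green 1245 [322. 111.] [665.8 -91.4 108.8  43.9   1. ]
  line 174 [316.33333333 110.70689655] [[666.2 -79.6  42. ]]
top green 550 [198.  96.] [693.2 139.   75.8  29.3   9.6]
  line 81 [206.58024691  94.50617284] [[696.2 124.5  42. ]]
board 22675 [321. 169.] [564.  -90.5 339.5 269.6  87.6]
black 830 [336. 224.] [ 455.9 -111.6   70.    43.2   -3.1]
black 762 [141.  25.] [840.1 255.6 107.5  72.   26.5]
black 374 [304. 222.] [459.1 -52.6  43.   32.3  89.3]
z 335 112 [ 664.2 -114.9   41.8]
z 345 140 [ 612.6 -134.1   33.9]
z 222 200 [502.9  96.7  -0.9]
[[83, 80, 72], [79, 73, 67], [75, 74, 67], [74, 70, 62], [75, 66, 59], [93, 86, 80], [110, 110, 104], [122, 124, 118], [116, 114, 110], [99, 91, 83], [86, 67, 56], [80, 60, 44], [80, 57, 43], [79, 58, 37], [81, 57, 41], [84, 61, 41]]
scene green 1251 [161. 254.] [668.8 -88.9 111.   47.    2. ]
  line 94 [170.80851064 255.22340426] [[667.6 -70.5  42. ]]
scene green 887 [292. 315.] [733.8 147.9  77.2  32.   11.1]
  line 78 [282.32051282 314.87179487] [[737. 134.  42.]]
scene green 631 [13. 14.] [ -623.2 -1494.9   932.3   184.4   -46.4]
  line 511 [12.68297456 13.2074364 ] [[ -611.9 -1517.5    42. ]]
board 16667 [185. 238.] [577.2 -78.9 357.6 285.4  87.6]
```

View pics/crop.png

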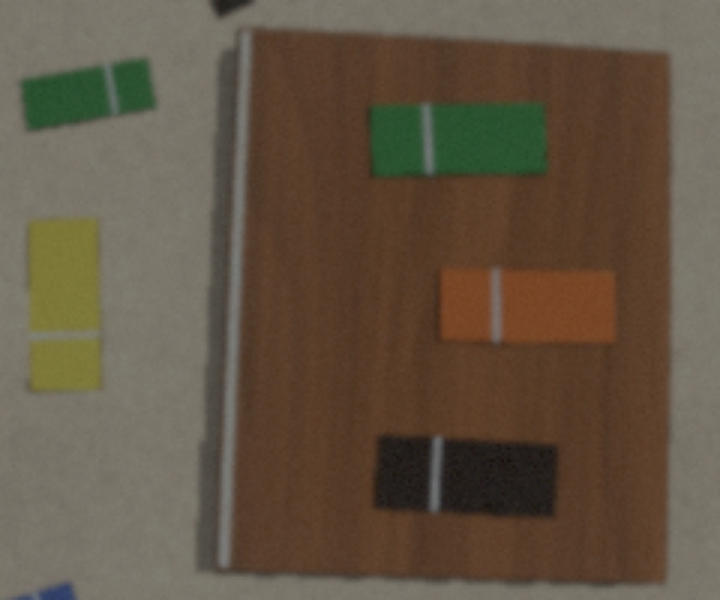

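The crop confirms the choice: the large green strip is on the board, crop (371–547, 103–175), with its line at crop x≈428. The amber strip is at (527,305) and the black one at (466,476). The trim's outer edge runs from crop (240,30) to (219,568). Next I'll fit that edge.

```bash
cat > trim.py <<'E'
from h import *
def trim(c,rows=range(82,250,4)):
    g=cv2.GaussianBlur(c["image"],(3,3),0).mean(2); P=[]
    for r in rows:
        x0=int(round(250-(r-75)*7/180)); s=g[r,x0-8:x0+6]; d=np.diff(s); i=d[:10].argmax()
        a=d[max(i-2,0):i+3].clip(0); P.append((x0-8+max(i-2,0)+(a*np.arange(len(a))).sum()/a.sum()+.5,r))
    w=cast(c,P,36)[:,:2]
    vx,vy,x,y=cv2.fitLine(np.float32(w),cv2.DIST_HUBER,0,.01,.01).ravel()
    if vx<0: vx,vy=-vx,-vy
    n=np.array([-vy,vx]); res=(w-[x,y])@n
    return np.array([x,y]),n,res.std()
if __name__=="__main__":
    c=dict(np.load("top.npz")); p,n,s=trim(c); yaw=np.degrees(np.arctan2(-n[0],n[1]))
    print("edge",p,"n",n,"yaw",yaw,"std",s)
    h=cv2.cvtColor(c["image"],cv2.COLOR_RGB2HSV); g=green(c["image"])
    m=cv2.morphologyEx(g.astype(np.uint8),cv2.MORPH_CLOSE,np.ones((9,9)))
    b=max(blob(m),key=lambda t:t[0])[2]; f=fit(cast(c,edge(b),42)); print("signed dist of centre",(f[:2]-p)@n, "along", (f[:2]-p)@[n[1],-n[0]])
    v=c["image"].min(2).astype(float); L=[]
    for r in range(102,120): x=v[r,305:322]-np.median(v[r,305:322]); x=x.clip(0); L.append((305+(x*np.arange(17)).sum()/x.sum(),r))
    l=cast(c,L,42).mean(0); print("line pix",np.mean(L,0),l,"dist",(l[:2]-p)@n)
    # far edge of board
    far=cast(c,[(393,170)],36)[0,:2]; print("board depth",(far-p)@n)
E
python3 trim.py
python3 - <<'E'
from workcell import ctrl
from scipy.spatial.transform import Rotation as R
print(R.from_quat(ctrl.state()["eef_rot"]).as_matrix().round(4))
E
```

```text
edge [552.253     51.972164] n [0.04298256 0.99907583] yaw -2.4634783 std 0.15924574234254368
signed dist of centre -138.35912237616728 along 119.60457566798905
line pix [312.18227127 110.5       ] [666.47491519 -71.81795039  42.        ] dist -118.76616032705721
board depth -275.9567582352538
[[ 9.716e-01  2.366e-01 -5.000e-04]
 [ 2.366e-01 -9.716e-01  1.700e-03]
 [-1.000e-04 -1.800e-03 -1.000e+00]]
```

Emit:
send_rows(moves=[[6, [38, -20, 5], [0, 0, 0]], [6, [38, -20, 5], [0, 0, 0]], [6, [38, -20, 5], [0, 0, 0]], [6, [38, -20, 5], [0, 0, 0]], [6, [38, -20, 5], [0, 0, 0]], [6, [38, -20, 5], [0, 0, 0]], [6, [38, -20, 5], [0, 0, 0]], [6, [38, -20, 5], [0, 0, 0]]])

```text
clock: 0.9
ee_pos: [412.1, -402.7, 170.6]
eef_rot: [0.993, 0.119, -0.0, -0.0]
force: [-0.2, -0.4, -0.5]
opening: 6.1
grip_force: 0.0
```

Emit:
send_rows(moves=[[6, [38, -20, 5], [0, 0, 0]], [6, [38, -20, 5], [0, 0, 0]], [6, [38, -20, 5], [0, 0, 0]], [6, [38, -20, 5], [0, 0, 0]], [6, [38, -20, 5], [0, 0, 0]], [6, [38, -20, 5], [0, 0, 0]], [6, [38, -20, 5], [0, 0, 0]], [6, [38, -20, 5], [0, 0, 0]]])

```text
clock: 1.7
ee_pos: [669.5, -175.6, 130.3]
eef_rot: [0.993, 0.119, -0.001, -0.0]
force: [0.3, -0.3, -0.1]
opening: 6.2
grip_force: 0.0
```

Emit:
send_rows(moves=[[6, [0, 0, 0], [0, 0, -8.5]], [6, [0, 0, 0], [0, 0, -8.5]], [6, [0, 0, 0], [0, 0, -8.5]], [6, [0, 0, 0], [0, 0, -8.5]], [6, [0, 0, 0], [0, 0, -8.5]], [6, [0, 0, 0], [0, 0, -8.5]], [6, [0, 0, 0], [0, 0, -8.5]], [6, [0, 0, 0], [0, 0, -8.5]]])

```text
clock: 2.5
ee_pos: [668.3, -176.9, 130.5]
eef_rot: [0.755, 0.656, -0.0, -0.0]
force: [0.5, 0.3, 0.5]
opening: 6.2
grip_force: 0.0
```

```bash
cat > st.py <<'E'
from workcell import ctrl
import numpy as np
from scipy.spatial.transform import Rotation as R
def st(goal=None):
    s=ctrl.state(); m=R.from_quat(s["eef_rot"]).as_matrix()
    print("t",s["clock"],"p",s["ee_pos"].round(1),"yaw x",np.degrees(np.arctan2(m[1,0],m[0,0])).round(2),"zax",m[:,2].round(4),"F",s["force"].round(1),"open",round(s["opening"],1),"J",s["joints"].round(2))
    if goal is not None: print("tool shift to goal",(m.T@(np.array(goal)-s["ee_pos"])).round(1))
E
python3 -c "
from st import *; st([667.5,-170,75])"
```

```text
t 2.5 p [ 668.3 -176.9  130.5] yaw x 82.03 zax [-1.1e-03  1.0e-04 -1.0e+00] F [0.5 0.3 0.5] open 6.2 J [ 0.51  0.57 -0.46  1.5   0.27  1.14 -0.14]
tool shift to goal [ 6.7 -1.7 55.5]
```

Emit:
send_rows(moves=[[6, [0, 0, 0], [0, 0, -5.5]], [6, [4, 0, 10], [0, 0, 0]], [6, [0, 0, 20], [0, 0, 0]], [6, [0, 0, 20], [0, 0, 0]], [6, [0, 0, 20], [0, 0, 0]], [6, [0, 0, 10], [0, 0, 0]], [6, [0, 0, 4], [0, 0, 0]], [6, [0, 0, 0], [0, 0, 0]]])

```text
clock: 3.3
ee_pos: [668.8, -172.6, 46.6]
eef_rot: [0.724, 0.689, -0.0, -0.0]
force: [-0.4, -0.7, 0.6]
opening: 5.6
grip_force: 0.0
```

Run:
```python
from st import *; st([667,-172,38.5])
import cv2
for n in("top","scene"):
    c=ctrl.capture(n); im=c["image"][:,:,::-1]
    im=im[80:280,200:440] if n=="top" else im[130:330,60:300]
    cv2.imwrite(f"pics/a_{n}.png",cv2.resize(im,None,fx=1.6,fy=1.6))
cv2.imwrite("pics/a.png",np.hstack([cv2.imread("pics/a_top.png"),cv2.imread("pics/a_scene.png")]))
```

```text
t 3.3 p [ 668.8 -172.6   46.6] yaw x 87.16 zax [-8.e-04  2.e-04 -1.e+00] F [-0.4 -0.7  0.6] open 5.6 J [ 0.5   0.65 -0.46  1.57  0.32  1.   -0.1 ]
tool shift to goal [ 0.5 -1.8  8.1]
```

View pics/a.png

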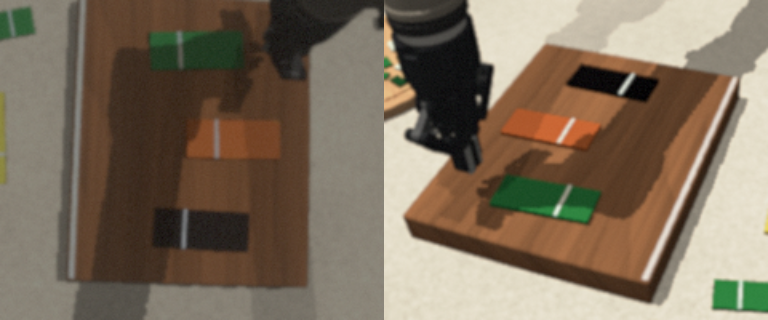

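Run:
```python
from h import *
c=dict(np.load("top.npz")); print(cast(c,[(382.5,125),(382,121),(375,112)],48).round(1))
c=dict(np.load("scene.npz")); print(cast(c,[(60+470/1.6-384/1.6,130+168/1.6),(60+(455-384)/1.6,130+163/1.6)],46).round(1))
from workcell import ctrl
c=ctrl.capture("top"); im=c["image"][80:160,310:410,::-1]; 
d=ctrl.capture("scene"); im2=d["image"][195:275,80:180,::-1]
f=lambda i:cv2.convertScaleAbs(cv2.resize(i,(400,320),interpolation=cv2.INTER_CUBIC),alpha=1.8,beta=20)
cv2.imwrite("pics/b.png",np.hstack([f(im),f(im2)]))
```

```text
[[ 639.2 -203.5   48. ]
 [ 646.9 -202.8   48. ]
 [ 663.9 -190.    48. ]]
[[ 653.2 -185.4   46. ]
 [ 650.7 -205.9   46. ]]
```

View pics/b.png

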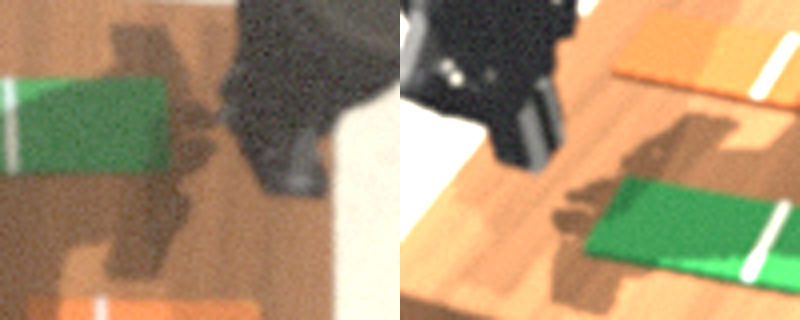

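```bash
cat > tip.py <<'E'
from h import *
from workcell import ctrl
from st import st
st()
for n,box in(("scene",(95,125,200,250)),("top",(355,395,85,135))):
    d=ctrl.capture(n); k,D=K(d); u0,u1,v0,v1=box
    g=np.stack(np.meshgrid(np.arange(u0,u1),np.arange(v0,v1)),-1).reshape(-1,2)
    z=d["range_z"][g[:,1],g[:,0]]; s=cv2.undistortPoints(g[:,None].astype(float),k,D)[:,0]
    P=np.c_[s*z[:,None],z]@d["extrinsics"][:3,:3].T+d["extrinsics"][:3,3]
    col=d["image"][g[:,1],g[:,0]].max(1)
    o=(P[:,2]>46)&(z>0)&(np.hypot(P[:,0]-669,P[:,1]+172)<45); i=np.where(o)[0][P[o,2].argsort()][:200:14]
    print(n); print(np.c_[g[i],P[i].round(1),col[i]])
E
python3 tip.py
```

```text
t 3.5 p [ 669.9 -172.9   48.3] yaw x 87.17 zax [ 2.e-03 -6.e-04 -1.e+00] F [-0.2 -0.6 -0.2] open 6.0 J [ 0.5   0.65 -0.46  1.57  0.32  1.   -0.1 ]
scene
[[ 114.   238.   678.4 -166.    67.3  103. ]
 [ 118.   231.   666.  -163.8   72.7   26. ]
 [ 111.   237.   683.9 -167.    74.5   74. ]
 [ 111.   236.   683.6 -166.5   76.7   36. ]
 [ 112.   233.   678.6 -166.9   78.8   50. ]
 [ 111.   234.   682.4 -166.4   80.1   24. ]
 [ 106.   233.   683.9 -174.6   81.7   19. ]
 [ 116.   227.   667.6 -164.3   83.2   17. ]
 [ 107.   232.   684.1 -171.9   84.9   16. ]
 [ 110.   231.   682.  -167.    86.5   24. ]
 [ 118.   223.   662.2 -162.4   87.8   54. ]
 [ 119.   222.   660.9 -160.9   89.3   66. ]
 [ 116.   224.   668.3 -162.1   91.    22. ]
 [ 112.   227.   677.9 -164.    92.4   68. ]
 [ 105.   228.   684.7 -173.    94.    23. ]]
top
[[ 366.   110.   660.9 -166.1   72.    47. ]
 [ 366.   109.   660.3 -163.7   81.    47. ]
 [ 366.   102.   671.8 -162.8   86.1   33. ]
 [ 368.   101.   672.1 -165.    91.8   25. ]
 [ 368.    96.   678.7 -162.9  100.3   48. ]
 [ 368.   105.   659.3 -159.2  111.    38. ]
 [ 368.   104.   660.3 -158.5  113.6   36. ]
 [ 371.   107.   654.2 -162.8  116.6   24. ]
 [ 372.   107.   653.1 -163.3  120.8   28. ]
 [ 376.   109.   649.2 -169.7  122.6   31. ]
 [ 374.   110.   647.1 -165.8  123.6   33. ]
 [ 379.   114.   639.8 -173.7  125.6   29. ]
 [ 371.   114.   638.7 -158.9  128.3   32. ]
 [ 372.   118.   630.2 -158.5  134.7   35. ]
 [ 375.   105.   651.7 -163.5  138.6   29. ]]
```

Emit:
send_rows(moves=[[6, [0, -2, 1], [0, 0, 0]], [6, [0, 0, 1], [0, 0, 0]], [6, [0, 0, 1], [0, 0, 0]], [6, [0, 0, 1], [0, 0, 0]], [6, [0, 0, 1], [0, 0, 0]], [6, [0, 0, 1], [0, 0, 0]], [6, [0, 0, 1], [0, 0, 0]], [6, [0, 0, 0], [0, 0, 0]]])

```text
clock: 4.4
ee_pos: [666.9, -172.7, 39.9]
eef_rot: [0.724, 0.69, -0.0, -0.0]
force: [-0.1, -0.3, -0.0]
opening: 5.9
grip_force: 0.0
```

```bash
python3 tip.py | head -6
```

```text
t 4.4 p [ 666.9 -172.7   39.9] yaw x 87.19 zax [-4.e-04  0.e+00 -1.e+00] F [-0.1 -0.3 -0. ] open 5.9 J [ 0.5   0.66 -0.45  1.58  0.33  0.98 -0.1 ]
scene
[[ 114.   240.   676.  -169.2   59.6   91. ]
 [ 123.   232.   658.  -160.5   63.9  108. ]
 [ 108.   238.   680.8 -176.3   66.9   70. ]
 [ 120.   232.   663.7 -162.1   68.7   28. ]
```

The depth image puts the fingertips at about z = 60 with the reported TCP at 40, and no contact is felt. So I'll go down slowly, watching force and image.

Emit:
send_rows(moves=[[6, [0, 0, 1], [0, 0, 0]], [6, [0, 0, 1], [0, 0, 0]], [6, [0, 0, 1], [0, 0, 0]], [6, [0, 0, 0], [0, 0, 0]], [6, [0, 0, 0], [0, 0, 0]], [6, [0, 0, 0], [0, 0, 0]], [6, [0, 0, 0], [0, 0, 0]], [6, [0, 0, 0], [0, 0, 0]]])

```text
clock: 5.3
ee_pos: [667.0, -172.7, 37.1]
eef_rot: [0.724, 0.69, -0.0, 0.0]
force: [1.0, -0.0, 0.4]
opening: 5.7
grip_force: 0.0
```

```bash
python3 tip.py | head -5
python3 - <<'E'
from h import *
from workcell import ctrl
d=ctrl.capture("scene")
cv2.imwrite("pics/c.png",cv2.convertScaleAbs(cv2.resize(d["image"][195:275,80:180,::-1],(500,400),interpolation=cv2.INTER_CUBIC),alpha=1.8,beta=20))
E
```

```text
t 5.3 p [ 667.  -172.7   37.1] yaw x 87.19 zax [ 0.e+00 -1.e-04 -1.e+00] F [ 1.  -0.   0.4] open 5.7 J [ 0.5   0.66 -0.45  1.58  0.33  0.98 -0.1 ]
scene
[[ 114.   241.   674.8 -170.8   55.7   86. ]
 [ 123.   233.   658.1 -161.    61.5  100. ]
 [ 111.   240.   681.  -171.2   63.7   66. ]
```

View pics/c.png

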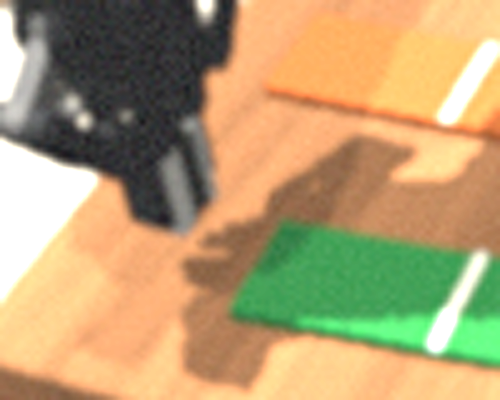

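Emit:
send_rows(moves=[[6, [0, 0, 2], [0, 0, 0]], [6, [0, 0, 2], [0, 0, 0]], [6, [0, 0, 2], [0, 0, 0]], [6, [0, 0, 2], [0, 0, 0]], [6, [0, 0, 1], [0, 0, 0]], [6, [0, 0, 0], [0, 0, 0]], [6, [0, 0, 0], [0, 0, 0]], [6, [0, 0, 0], [0, 0, 0]]])

```text
clock: 6.25
ee_pos: [667.1, -172.7, 28.2]
eef_rot: [0.724, 0.69, 0.0, 0.0]
force: [0.9, -0.1, 0.1]
opening: 6.2
grip_force: 0.0
```

```bash
python3 tip.py | head -5
python3 - <<'E'
from h import *
from workcell import ctrl
d=ctrl.capture("scene")
cv2.imwrite("pics/d.png",cv2.convertScaleAbs(cv2.resize(d["image"][195:275,80:180,::-1],(500,400),interpolation=cv2.INTER_CUBIC),alpha=1.8,beta=20))
k,D=K(d); E=np.linalg.inv(d["extrinsics"])
for z in (38,42,46): print(z,cv2.projectPoints(np.array([[684,-162,z],[684.,-184,z],[650,-162,z]],float),cv2.Rodrigues(E[:3,:3])[0],E[:3,3],k,D)[0].reshape(-1,2).round(1).tolist())
E
```

```text
t 6.25 p [ 667.1 -172.7   28.2] yaw x 87.19 zax [ 2.e-04 -1.e-04 -1.e+00] F [ 0.9 -0.1  0.1] open 6.2 J [ 0.5   0.67 -0.45  1.58  0.33  0.96 -0.11]
scene
[[ 115.   245.   675.  -171.    46.2   81. ]
 [ 120.   242.   671.  -162.    52.    57. ]
 [ 112.   244.   681.9 -170.9   55.3   77. ]
38 [[118.1, 253.1], [106.9, 250.5], [127.3, 239.5]]
42 [[117.6, 251.4], [106.4, 248.9], [126.8, 237.9]]
46 [[117.2, 249.8], [105.9, 247.2], [126.4, 236.2]]
```

View pics/d.png

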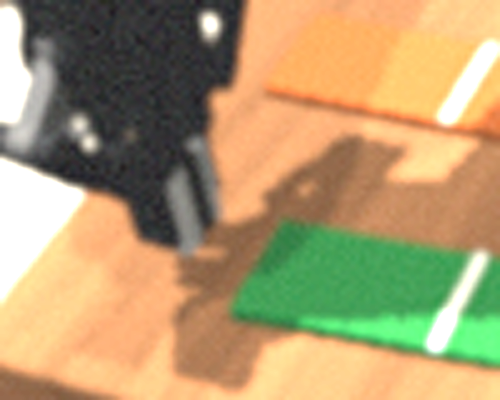

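Emit:
send_rows(moves=[[6, [0, 0, 1], [0, 0, 0]], [6, [0, 0, 1], [0, 0, 0]], [6, [0, 0, 1], [0, 0, 0]], [6, [0, 0, 1], [0, 0, 0]], [6, [0, 0, 1], [0, 0, 0]], [6, [0, 0, 0], [0, 0, 0]], [6, [0, 0, 0], [0, 0, 0]], [6, [0, 0, 0], [0, 0, 0]]])

```text
clock: 7.2
ee_pos: [667.1, -172.7, 23.1]
eef_rot: [0.724, 0.69, -0.0, 0.0]
force: [1.3, 0.1, -1.1]
opening: 5.9
grip_force: 0.0
```

Emit:
send_rows(moves=[[6, [0, 0, 1], [0, 0, 0]], [6, [0, 0, 1], [0, 0, 0]], [6, [0, 0, 0], [0, 0, 0]], [6, [0, 0, 0], [0, 0, 0]], [6, [0, 0, 0], [0, 0, 0]], [6, [0, 0, 0], [0, 0, 0]], [6, [0, 0, 0], [0, 0, 0]], [6, [0, 0, 0], [0, 0, 0]]])

```text
clock: 8.0
ee_pos: [667.0, -172.7, 21.1]
eef_rot: [0.724, 0.69, -0.0, 0.0]
force: [-0.0, 0.4, 0.8]
opening: 6.2
grip_force: 0.0
```

```bash
python3 tip.py | head -5
```

```text
t 8.0 p [ 667.  -172.7   21.1] yaw x 87.19 zax [ 1.e-04 -1.e-04 -1.e+00] F [-0.   0.4  0.8] open 6.2 J [ 0.5   0.68 -0.45  1.59  0.34  0.95 -0.11]
scene
[[ 121.   244.   669.9 -162.1   46.1   50. ]
 [ 124.   240.   662.  -159.7   48.9   60. ]
 [ 115.   246.   680.9 -166.7   50.8   18. ]
```

Emit:
send_rows(moves=[[6, [0, 0, 0.5], [0, 0, 0]], [6, [0, 0, 0.5], [0, 0, 0]], [6, [0, 0, 0.5], [0, 0, 0]], [6, [0, 0, 0], [0, 0, 0]], [6, [0, 0, 0], [0, 0, 0]], [6, [0, 0, 0], [0, 0, 0]], [6, [0, 0, 0], [0, 0, 0]], [6, [0, 0, 0], [0, 0, 0]]])

```text
clock: 8.9
ee_pos: [667.0, -172.8, 19.6]
eef_rot: [0.724, 0.69, -0.0, 0.0]
force: [0.5, -0.2, -0.1]
opening: 5.9
grip_force: 0.0
```

```bash
python3 tip.py | head -3
python3 - <<'E'
from h import *
from workcell import ctrl
d=ctrl.capture("scene")
cv2.imwrite("pics/e.png",cv2.convertScaleAbs(cv2.resize(d["image"][205:265,90:165,::-1],(500,400),interpolation=cv2.INTER_CUBIC),alpha=1.8,beta=20))
E
```

```text
t 8.9 p [ 667.  -172.8   19.6] yaw x 87.19 zax [ 0.e+00 -1.e-04 -1.e+00] F [ 0.5 -0.2 -0.1] open 5.9 J [ 0.5   0.68 -0.45  1.59  0.34  0.95 -0.11]
scene
[[ 116.   248.   681.  -165.8   46.3   52. ]
```

View pics/e.png

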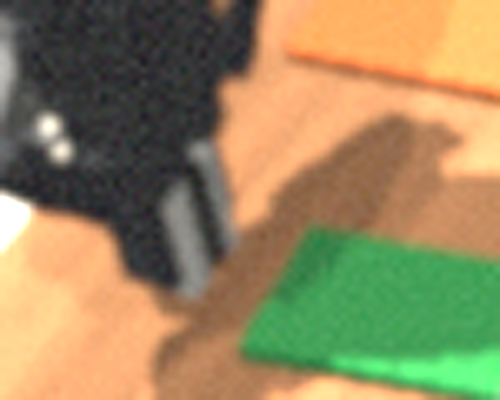

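Emit:
send_rows(moves=[[6, [0, 0, 0.5], [0, 0, 0]], [6, [0, 0, 0.5], [0, 0, 0]], [6, [0, 0, 0.5], [0, 0, 0]], [6, [0, 0, 0], [0, 0, 0]], [6, [0, 0, 0], [0, 0, 0]], [6, [0, 0, 0], [0, 0, 0]], [6, [0, 0, 0], [0, 0, 0]], [6, [0, 0, 0], [0, 0, 0]]])

```text
clock: 9.85
ee_pos: [667.0, -172.7, 18.1]
eef_rot: [0.724, 0.69, -0.0, 0.0]
force: [-0.2, -0.8, 0.4]
opening: 5.9
grip_force: 0.0
```

Emit:
send_rows(moves=[[6, [0, 0, 0.5], [0, 0, 0]], [6, [0, 0, 0.5], [0, 0, 0]], [6, [0, 0, 0], [0, 0, 0]], [6, [0, 0, 0], [0, 0, 0]], [6, [0, 0, 0], [0, 0, 0]], [6, [0, 0, 0], [0, 0, 0]], [6, [0, 0, 0], [0, 0, 0]], [6, [0, 0, 0], [0, 0, 0]]])

```text
clock: 10.65
ee_pos: [667.0, -172.7, 17.1]
eef_rot: [0.724, 0.69, -0.0, 0.0]
force: [-0.4, -0.1, -0.1]
opening: 6.3
grip_force: 0.0
```

Emit:
send_rows(moves=[[6, [0, 0, 0.5], [0, 0, 0]], [6, [0, 0, 0.5], [0, 0, 0]], [6, [0, 0, 0], [0, 0, 0]], [6, [0, 0, 0], [0, 0, 0]], [6, [0, 0, 0], [0, 0, 0]], [6, [0, 0, 0], [0, 0, 0]], [6, [0, 0, 0], [0, 0, 0]], [6, [0, 0, 0], [0, 0, 0]]])

```text
clock: 11.45
ee_pos: [667.1, -172.8, 16.2]
eef_rot: [0.724, 0.69, -0.0, 0.0]
force: [-0.2, 0.6, 2.8]
opening: 5.9
grip_force: 0.9
```

Run:
```python
from h import *
from workcell import ctrl
d=ctrl.capture("scene"); print(ctrl.state()["ee_pos"],ctrl.state()["force"])
cv2.imwrite("pics/f.png",cv2.convertScaleAbs(cv2.resize(d["image"][205:265,90:165,::-1],(500,400),interpolation=cv2.INTER_CUBIC),alpha=1.8,beta=20))
# lowest dark/grey gripper pixel per column
im=d["image"]; h=cv2.cvtColor(im,cv2.COLOR_RGB2HSV)
for u in range(110,126,2): print(u,[(v,int(h[v,u,1]),int(h[v,u,2])) for v in range(242,256)])
```

```text
[ 667.06979212 -172.71870962   16.21876446] [-0.0744963   0.54499079  1.86560422]
110 [(242, 36, 21), (243, 67, 23), (244, 0, 17), (245, 71, 18), (246, 26, 20), (247, 100, 41), (248, 139, 79), (249, 143, 114), (250, 145, 125), (251, 147, 130), (252, 145, 135), (253, 150, 133), (254, 144, 136), (255, 145, 135)]
112 [(242, 38, 20), (243, 23, 22), (244, 0, 20), (245, 24, 21), (246, 71, 18), (247, 46, 22), (248, 123, 52), (249, 136, 86), (250, 143, 107), (251, 148, 119), (252, 143, 130), (253, 143, 134), (254, 146, 131), (255, 142, 126)]
114 [(242, 35, 22), (243, 93, 11), (244, 48, 16), (245, 38, 20), (246, 12, 22), (247, 64, 20), (248, 58, 22), (249, 121, 42), (250, 154, 63), (251, 142, 86), (252, 143, 112), (253, 146, 124), (254, 141, 116), (255, 147, 90)]
116 [(242, 19, 53), (243, 27, 47), (244, 13, 40), (245, 7, 35), (246, 29, 26), (247, 36, 21), (248, 20, 25), (249, 54, 38), (250, 109, 54), (251, 138, 72), (252, 152, 92), (253, 146, 108), (254, 149, 91), (255, 142, 70)]
118 [(242, 18, 69), (243, 11, 70), (244, 15, 69), (245, 15, 67), (246, 12, 62), (247, 13, 61), (248, 17, 59), (249, 16, 64), (250, 43, 71), (251, 118, 69), (252, 139, 81), (253, 162, 77), (254, 143, 73), (255, 149, 70)]
120 [(242, 16, 48), (243, 19, 54), (244, 9, 59), (245, 17, 60), (246, 16, 63), (247, 12, 64), (248, 16, 65), (249, 36, 71), (250, 73, 66), (251, 118, 69), (252, 145, 67), (253, 153, 65), (254, 142, 70), (255, 154, 73)]
122 [(242, 45, 17), (243, 51, 15), (244, 54, 19), (245, 64, 32), (246, 92, 47), (247, 85, 57), (248, 111, 60), (249, 118, 67), (250, 146, 68), (251, 154, 68), (252, 147, 71), (253, 151, 71), (254, 143, 75), (255, 141, 83)]
124 [(242, 25, 51), (243, 43, 48), (244, 96, 48), (245, 130, 53), (246, 158, 63), (247, 146, 68), (248, 139, 68), (249, 151, 66), (250, 144, 71), (251, 145, 72), (252, 142, 72), (253, 148, 74), (254, 155, 74), (255, 149, 82)]
```

Contact is felt at reported z = 16.2, so the tips are on the board there. I'll raise 2 mm and push along tool x.

Emit:
send_rows(moves=[[6, [0, 0, -1], [0, 0, 0]], [6, [0, 0, -1], [0, 0, -0.3]], [6, [4, 0, 0], [0, 0, 0]], [6, [5, 0, 0], [0, 0, 0]], [6, [5, 0, 0], [0, 0, 0]], [6, [5, 0, 0], [0, 0, 0]], [6, [5, 0, 0], [0, 0, 0]], [6, [5, 0, 0], [0, 0, 0]]])

```text
clock: 12.3
ee_pos: [668.2, -143.3, 18.0]
eef_rot: [0.722, 0.692, -0.0, 0.0]
force: [-0.5, -0.8, 0.1]
opening: 6.3
grip_force: 0.2
```

```bash
cat > chk.py <<'E'
from h import *
from workcell import ctrl
from st import st
from trim import trim
c0=dict(np.load("top.npz")); p,n,_=trim(c0); st()
for nm in("top","scene"):
    c=ctrl.capture(nm); g=green(c["image"]); m=cv2.morphologyEx(g.astype(np.uint8),cv2.MORPH_CLOSE,np.ones((9,9)))
    for a,ce,b in sorted(blob(m,300),key=lambda t:-t[0]):
        f=fit(cast(c,edge(b),42))
        if a>300 and abs(f[0]-667)<40 and f[3]>36:
            w=b&~g&(c["image"].min(2)>60); q=np.argwhere(cv2.erode(b.astype(np.uint8),np.ones((3,3)))&w)[:,::-1]
            l=cast(c,[q.mean(0)],42)[0] if len(q) else np.full(3,np.nan)
            print(nm,a,ce,f,"ang to board",f[4]+2.46,"centre-edge",((f[:2]-p)@n).round(1),"(goal -20) line",l.round(1),"line-edge",((l[:2]-p)@n).round(1))
E
python3 chk.py
```

```text
t 12.3 p [ 668.2 -143.3   18. ] yaw x 87.5 zax [-1.e-04 -2.e-04 -1.e+00] F [-0.5 -0.8  0.1] open 6.3 J [ 0.46  0.67 -0.45  1.6   0.34  0.94 -0.15]
top 1209 [314. 110.] [ 6.676e+02 -7.730e+01  1.074e+02  4.370e+01  5.000e-01] ang to board 2.96 centre-edge -124.2 (goal -20) line [668.3 -58.   42. ] line-edge -104.9
scene 1284 [169. 256.] [670.3 -74.5 112.8  47.4   1.2] ang to board 3.66 centre-edge -121.3 (goal -20) line [671.1 -54.9  42. ] line-edge -101.7
```

Emit:
send_rows(moves=[[6, [5, 0, 0], [0, 0, 0]], [6, [5, 0, 0], [0, 0, 0]], [6, [5, 0, 0], [0, 0, 0]], [6, [5, 0, 0], [0, 0, 0]], [6, [5, 0, 0], [0, 0, 0]], [6, [5, 0, 0], [0, 0, 0]], [6, [5, 0, 0], [0, 0, 0]], [6, [5, 0, 0], [0, 0, 0]]])

```text
clock: 13.2
ee_pos: [670.1, -103.4, 18.1]
eef_rot: [0.722, 0.691, -0.0, 0.0]
force: [0.0, -0.1, -0.1]
opening: 6.0
grip_force: 0.2
```

```bash
python3 chk.py
```

```text
t 13.2 p [ 670.1 -103.4   18.1] yaw x 87.49 zax [ 1.e-04 -1.e-04 -1.e+00] F [ 0.  -0.1 -0.1] open 6.0 J [ 0.4   0.67 -0.45  1.62  0.34  0.94 -0.21]
top 1128 [295. 107.] [671.9 -38.6 108.6  42.8  -3.2] ang to board -0.7400000000000002 centre-edge -85.3 (goal -20) line [676.  -18.8  42. ] line-edge -65.4
scene 1361 [190. 263.] [674.7 -35.1 112.6  47.7  -1.9] ang to board 0.56 centre-edge -81.7 (goal -20) line [676.7 -15.7  42. ] line-edge -62.2
```

Squared up well, with about 65 mm to go.

Emit:
send_rows(moves=[[6, [5, 0, 0], [0, 0, 0]], [6, [5, 0, 0], [0, 0, 0]], [6, [5, 0, 0], [0, 0, 0]], [6, [5, 0, 0], [0, 0, 0]], [6, [5, 0, 0], [0, 0, 0]], [6, [5, 0, 0], [0, 0, 0]], [6, [5, 0, 0], [0, 0, 0]], [6, [5, 0, 0], [0, 0, 0]]])

```text
clock: 14.1
ee_pos: [671.8, -63.4, 18.1]
eef_rot: [0.722, 0.691, -0.0, 0.0]
force: [-0.3, -0.1, -0.2]
opening: 5.8
grip_force: 0.2
```

```bash
python3 chk.py
```

```text
t 14.1 p [671.8 -63.4  18.1] yaw x 87.49 zax [-1.e-04 -1.e-04 -1.e+00] F [-0.3 -0.1 -0.2] open 5.8 J [ 0.35  0.66 -0.46  1.63  0.34  0.93 -0.27]
top 1065 [274. 106.] [673.8   1.2 106.8  42.   -2.7] ang to board -0.2400000000000002 centre-edge -45.5 (goal -20) line [682.5  21.1  42. ] line-edge -25.3
scene 1422 [213. 269.] [676.9   4.8 111.5  48.4  -2.2] ang to board 0.2599999999999998 centre-edge -41.8 (goal -20) line [678.2  24.4  42. ] line-edge -22.1
```

Emit:
send_rows(moves=[[6, [5, 0, 0], [0, 0, 0]], [6, [5, 0, 0], [0, 0, 0]], [6, [5, 0, 0], [0, 0, 0]], [6, [4, 0, 0], [0, 0, 0]], [6, [3, 0, 0], [0, 0, 0]], [6, [1, 0, 0], [0, 0, 0]], [6, [0, 0, 0], [0, 0, 0]], [6, [0, 0, 0], [0, 0, 0]]])

```text
clock: 15.0
ee_pos: [672.9, -40.9, 18.1]
eef_rot: [0.722, 0.691, 0.0, 0.0]
force: [-0.6, -0.4, -0.0]
opening: 6.1
grip_force: 0.0
```

Emit:
send_rows(moves=[[6, [-5, 0, 0], [0, 0, 0]], [6, [-10, 0, 0], [0, 0, 0]], [6, [-10, 0, 0], [0, 0, 0]], [6, [0, 0, -20], [0, 0, 0]], [6, [0, 0, -40], [0, 0, 0]], [6, [-30, 0, -40], [0, 0, 0]], [6, [-40, 0, 0], [0, 0, 0]], [6, [-40, 0, 0], [0, 0, 0]]])

```text
clock: 15.8
ee_pos: [667.9, -178.1, 120.5]
eef_rot: [0.722, 0.691, 0.001, 0.002]
force: [-0.2, -0.9, -0.8]
opening: 6.0
grip_force: 0.0
```

```bash
python3 chk.py
python3 - <<'E'
from h import *
from workcell import ctrl
a=ctrl.capture("top")["image"][70:270,170:410,::-1]; b=ctrl.capture("scene")["image"][150:350,80:320,::-1]
cv2.imwrite("pics/g.png",cv2.resize(np.hstack([a,b]),None,fx=1.6,fy=1.6,interpolation=cv2.INTER_CUBIC))
E
```

```text
t 15.8 p [ 667.9 -178.1  120.5] yaw x 87.49 zax [ 0.0039 -0.0017 -1.    ] F [-0.2 -0.9 -0.8] open 6.0 J [ 0.52  0.58 -0.47  1.52  0.28  1.11 -0.05]
top 1198 [260. 106.] [6.743e+02 2.500e+01 1.056e+02 4.360e+01 3.000e-01] ang to board 2.76 centre-edge -21.7 (goal -20) line [675.9  45.2  42. ] line-edge -1.5
scene 1457 [225. 272.] [ 6.778e+02  2.660e+01  1.100e+02  5.100e+01 -6.000e-01] ang to board 1.8599999999999999 centre-edge -20.0 (goal -20) line [677.9  46.2  42. ] line-edge -0.4
```

View pics/g.png

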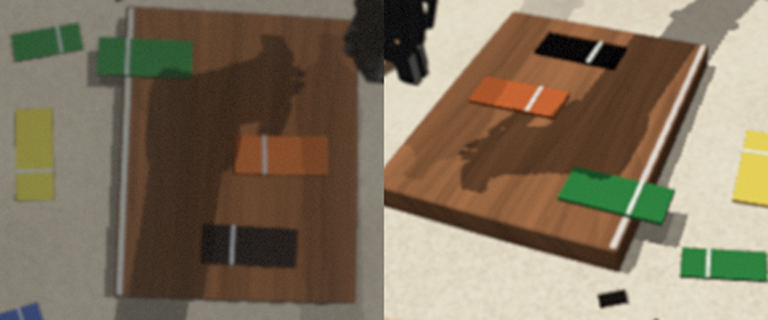

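The picture shows the green strip over the trim, its white line at left-view (128,55), collinear with the trimmed edge. It is square, and the amber and black strips are where they were. Handing in.

```bash
python3 -c "
from workcell import ctrl
print(ctrl.hand_in())"
```

```text
the job is handed in; nothing more can be done
None
```

I slid the green strip out flat until its white line lay within about 2 mm of the metal-trimmed edge, square to it within about 3°, let go of it and handed the job in; the amber and black strips look unmoved in the last picture, and no verdict was returned.

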